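# Open the squeeze-tab lunch box and stand its lid in the drainer

### The arm

A 6-joint arm with a two-finger parallel gripper is mounted at the origin on a cart in front of the work surface, level with it; the furniture and walls round the work are solid. World frame = base frame: x ahead of the robot, y to its left, z up, the work surface at z = 0. Lengths are in m, angles in rad, forces in N, time in s.
With the tool pointing down it reaches from about 0.375 to 0.925 m from the base axis. Payload 5.7 kg.
Tool frame: the origin (TCP) lies midway between the tips of the shut fingers; the grasp point (between the pads) lies 19 mm behind it; z points along the fingers, y is the line along which they close (so a half turn about z gives the same grasp; the last joint's range is limited). The gripper opens to 85 mm and grips with 20 to 120 N. Pads are 22 mm wide; open, the fingers measure 114 mm over their backs; the gripper's body (76 mm by 85 mm) begins 54 mm behind the grasp point. The pads swing forward as they close: fully open they stand 13 mm farther back than shut.
Start: joints at [1.193, 0.359, 1.51, -0, 1.272, -0.115], TCP at [0.156, 0.579, 0.231] pointing down, gripper open.
Joint ranges: [-2.97, 2.97], [-1.01, 2.36], [0.21, 2.38], [-0.96, 4.11], [0.2, 2.71], [-2.98, 2.98]. Speed limits (rad/s): [2.39, 2.39, 3.14, 3.14, 3.14, 3.14].

### API

Orientations are given as a unit quaternion [w, x, y, z].
In Python, from station import robot gives the robot as it stands. Calls block until the motion is done:
- robot.goto(position, orientation): joint-space move of the TCP to a pose.
- robot.servo_line(position, attitude=None, speed=0.15, guard=None): straight line of the TCP; attitude=None keeps the orientation; speed is the mean speed in m/s. With guard (N) it stops when the force on the tool has changed by that much, and returns True; else False.
- robot.set_joints(angles): joint-space move.
- robot.command_gripper(opening): finger opening in m; the grip force is fixed at half the most; returns when the fingers have stopped.
- robot.hold(seconds).
- robot.ik(position, orientation): joint angles nearest the present ones, or None.
- robot.grab_frame(name): name is "scene" or "top"; returns a dict with "img" (400x640x3 uint8, red, green, blue), "depth" (400x640 float32, m along the optical axis (not along the pixel's ray), 0 where there is no reading), "camera_matrix" (3x3 intrinsics, pixels), "k1" (the pictures are not rectified: a ray, as slopes to the right and down, at radius r is drawn at 1 + k1 r^2 times it, then the intrinsics apply), "view" (4x4, takes a point from world to camera coordinates). Camera axes: x right, y up, looking along -z (the intrinsics and any distortion apply to the point x, -y, -z); pixel columns grow to the right and rows downward; lengths in m; the calibration is good to about 2 mm. A picture is of the moment at which its call begins.
A pose or a line that the arm cannot do raises robot.MotionError and nothing moves.
- robot.finish_job(): hands the job in; it is judged then, once.
Readings, each from a call of its own:
- robot.get_clock(): time.
- robot.get_joints(): joint angles.
- robot.get_qd(): joint speeds.
- robot.get_joint_efforts(): joint torques, N m.
- robot.get_ee_pos(): TCP position.
- robot.get_tool_rot(): TCP orientation.
- robot.get_contact_force(): force on the tool from outside, world axes, zero at the start.
- robot.get_torque(): the same for the moment, N m.
- robot.get_grip_width(): finger opening in m.
- robot.get_gripper_force(): force on a finger pad.
Only numpy, scipy, OpenCV 4.12 (cv2) and the standard library are available. Lean on these libraries where they do the work, as an engineer would, in place of code of your own. Each camera call takes 0.05 s, during which the arm holds its last target. There are 200 camera calls.

### The job

Open the lunch box so that it can dry: squeeze the two side tabs of its lid together and lift the lid off, the box staying on the worktop, then lay the lid flat on the worktop and let go of it. Take it again by the studs at one end so that it hangs down, and lower it end first into the empty bay of the wire drainer, to stand there upright on its end. Never let the lid drop, and leave the other things on the worktop alone.

Things in the scene. Friction and masses are not known exactly. Their poses are not given: they have to be found in the camera images.
- lunch_box: Small grey plastic lunch box, open-topped under its lid, 130 x 54 x 52 mm (x, y, z), loose, 0.22 kg. Origin at the centre of its underside, x along its length, z up. Its rim is 52 mm up. The lid's two hooks hold under ledges inside its long walls, so a lid lifted without squeezing the tabs takes the box along.
- lid: White plastic lid, 133 x 57 x 28 mm, about 0.16 kg. Origin at its middle in the plane of the box's rim: x along its length, y across, z out of its top; on the box it shares the box's axes, 52 mm above the box's origin. Cap from z 0 to 14 mm, under it to z -14 mm a plug set back from the edges: lying right way up on a surface, its origin is 14 mm up.
- tab_a (a joint): Ribbed sprung tab at the middle of the lid's +y long side: 34 mm long in x, z 1 to 14 mm in the lid's frame; both tabs measure 66 mm across when free and 57 mm when fully in. Value is its travel in m: 0 latched, 0.0045 fully in (5 N); past 0.0035 its hook is free of the box. With both tabs held in, the lid can be lifted and carried level.
- tab_b (a joint): The same for the tab on the lid's -y side.
- lid_end_a (a point): Point midway between the two round finger studs at the lid's +x end (lid frame x = 50, z = 5 mm). A stud (ball of radius 4.5 mm) stands out of each long side here, 64 mm over the pair, tops at y = +-32 mm. Pinched lightly (about 10 N) by this pair and lifted, the lid swings down under its own weight and hangs on end; gripped hard (over 20 N) it sticks half way.
- lid_end_b (a point): The same between the pair of studs at the lid's -x end (lid frame x = -50, z = 5 mm).
- drainer: Dish drainer, fixed: grey drip tray 132 x 98 x 14 mm with steel wire hoops. Origin at the centre of its underside, z up. Hoops stand across it at x = -52, 0 and 52 mm, 88 mm high, legs at y = +-40 mm, wire 4 mm; side rails outside the legs at y = +-42.5 mm, upper one 72 mm up. Two saucers stand in the bay at x = 26 mm; the bay at x = -26 mm is empty.
- bay (a point): Centre of the empty bay's floor, two wires 11 mm above the worktop, at x = -26 mm in the drainer's frame, same axes. The bay is 48 mm clear along x, 76 mm along y: too narrow for fingers beside the lid's tabs. The lid on end, its width along y, has its middle 66 mm above this point.
- clear_spot (a point): Middle of the clear stretch of worktop to the right of the drainer, where the lid can be laid down, best with its length parallel to the side of the microwave. A tall fridge stands 140 mm to the right of this point.
- microwave_corner (a point): Upper front right-hand corner of the fixed microwave, 275 mm above the worktop. The microwave extends from here away from the robot (+x, -y at 30 degrees) and to the left (+y, +x at 60 degrees); keep the gripper's body clear of it, and pass above it.
- coffee_jar: Jar with a knobbed lid, 86 mm wide, 142 mm tall, loose; origin at the centre of its underside. To be left alone.
- sugar_jar: Glass jar with a flat lid, 60 mm wide, 80 mm tall, loose; origin at the centre of its underside. To be left alone.
- shaker: Small glass and metal shaker, 44 mm wide, 90 mm tall, loose; origin at the centre of its underside. To be left alone.
- honey_jar: Squat jar, 51 mm wide, 54 mm tall, loose; origin at the centre of its underside. To be left alone.
- lemon: Lemon, 78 x 55 x 56 mm, loose; origin at the centre of its underside. To be left alone.

How it is judged:
By the outcome, as a careful person would: the job done as asked, in the order asked, and still so for the second after the job is handed in, with the robot touching nothing.
It also fails if it takes over 72 s, if anything falls off the work surface, if the arm or the gripper's body presses on something with over 40 N, if the wrist force passes 120 N, or if a joint passes its speed limit or range.

## Working session

There is one attempt and no reset: what is moved stays moved. The work goes in short steps, each a Python script; the robot and the scene stay as the last script left them, time stands still between calls to the robot, and variables do not carry over. Pictures are saved under pics/ and viewed, at most 12 in all, crops included, and the job is handed in when it is done.

```bash
ls; mkdir -p pics
python3 - <<'E'
from station import robot
import cv2,numpy as np
for n in("scene","top"):
    f=robot.grab_frame(n); cv2.imwrite(f"pics/{n}0.png",f["img"][...,::-1]); np.savez(f"{n}0.npz",**f)
    print(n,f["camera_matrix"].round(1).tolist(),f["k1"],np.linalg.inv(f["view"]).round(3).tolist())
print(robot.get_clock(),robot.get_grip_width(),robot.get_tool_rot())
E
```

```text
pics
station.py
scene [[372.2, 0.0, 316.4], [0.0, 372.2, 204.3], [0.0, 0.0, 1.0]] 0.027062923076910647 [[-0.876, 0.346, -0.336, 0.194], [-0.482, -0.657, 0.579, 0.69], [-0.02, 0.67, 0.743, 0.968], [0.0, 0.0, 0.0, 1.0]]
top [[362.5, 0.0, 315.1], [0.0, 362.5, 200.4], [0.0, 0.0, 1.0]] -0.04925229100269476 [[0.01, 0.998, -0.054, 0.491], [-1.0, 0.01, 0.006, 0.076], [0.006, 0.054, 0.998, 1.22], [0.0, 0.0, 0.0, 1.0]]
0.1 0.08533609137263073 [-2.06119754e-04  1.31000709e-01  9.91381914e-01 -8.19899064e-04]
```

View pics/scene0.png

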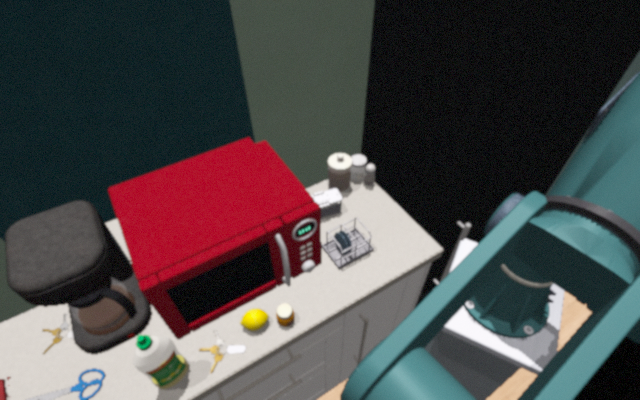

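View pics/top0.png

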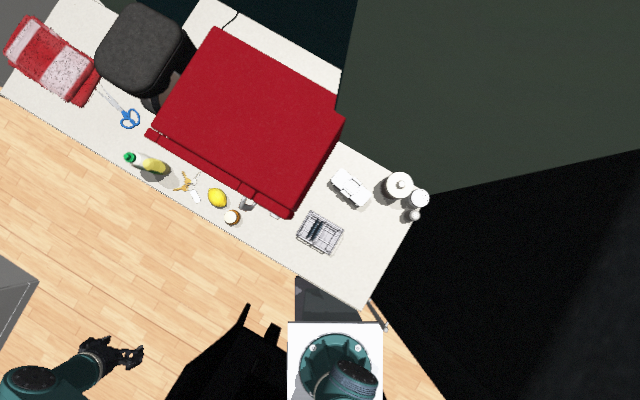

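The scene view shows the red microwave, with the drainer at about (347,243), the lid's end at about (328,200) behind the microwave corner, and the jars at about (340–370,170). In the top view the lunch box is at (350,188), the drainer at (320,233), the jars at (400,187), (419,198) and (413,215), and the clear worktop at about (365,265).

Run:
```python
import cv2
a=cv2.imread("pics/top0.png")[160:290,290:430]; b=cv2.imread("pics/scene0.png")[150:280,290:400]
a=cv2.resize(a,None,fx=4,fy=4,interpolation=cv2.INTER_CUBIC);b=cv2.resize(b,(240,284)) if 0 else cv2.resize(b,None,fx=4,fy=4,interpolation=cv2.INTER_CUBIC)
cv2.imwrite("pics/ct.png",a);cv2.imwrite("pics/cs.png",b)
```

```text
(no output)
```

View pics/ct.png

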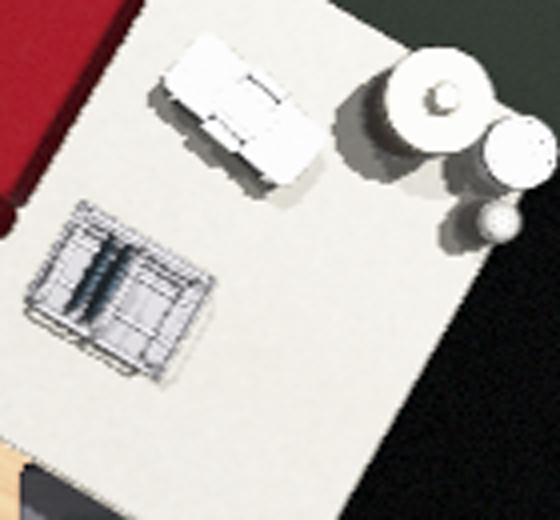

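View pics/cs.png

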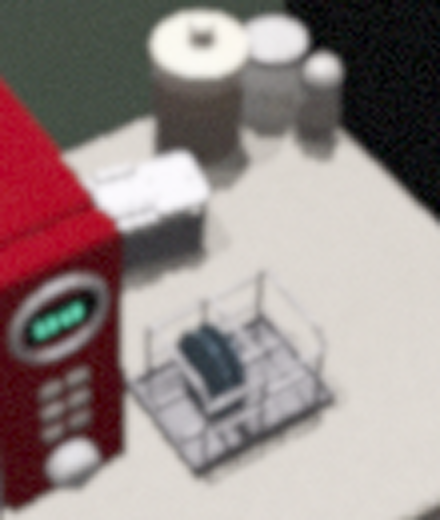

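The crops show the lid top with corners at crop (205,33), (165,90), (330,130) and (285,190), and its tabs at the middle of the long sides. The saucers stand in the drainer's left bay, so the bay at crop (165,300) is empty. Next I measure by depth and colour.

```bash
cat > h.py <<'E'
import numpy as np,cv2
def rays(f,uv):
    uv=np.asarray(uv,float).reshape(-1,1,2)
    p=cv2.undistortPoints(uv,np.asarray(f["camera_matrix"]),np.array([float(f["k1"]),0,0,0])).reshape(-1,2)
    M=np.linalg.inv(f["view"]); d=np.c_[p[:,0],-p[:,1],-np.ones(len(p))]@M[:3,:3].T
    return M[:3,3],d
def on_plane(f,uv,z):
    o,d=rays(f,uv); return o+d*((z-o[2])/d[:,2])[:,None]
def cloud(f,depth=None):
    D=f["depth"] if depth is None else depth
    v,u=np.mgrid[:D.shape[0],:D.shape[1]]
    o,d=rays(f,np.c_[u.ravel(),v.ravel()]); P=o+d*D.reshape(-1,1); P[D.ravel()<=0]=np.nan
    return P.reshape(*D.shape,3)
def tri(f,a,g,b):
    o,d=rays(f,[a]);o2,e=rays(g,[b]);d=d[0];e=e[0]
    t=np.linalg.lstsq(np.c_[d,-e],o2-o,rcond=None)[0]
    p,q=o+t[0]*d,o2+t[1]*e; return (p+q)/2,np.linalg.norm(p-q)
def project(f,P):
    P=np.atleast_2d(P);c=np.c_[P,np.ones(len(P))]@f["view"].T; x=c[:,0]/-c[:,2];y=-c[:,1]/-c[:,2]
    s=1+f["k1"]*(x*x+y*y);K=f["camera_matrix"];return np.c_[K[0,0]*x*s+K[0,2],K[1,1]*y*s+K[1,2]]
E
python3 - <<'E'
from h import *
from station import robot
np.set_printoptions(precision=4,suppress=True)
F=[robot.grab_frame("top") for _ in range(8)]; f=F[0]
D=np.stack([g["depth"] for g in F]);D[D==0]=np.nan;D=np.nanmedian(D,0)
img=np.mean([g["img"] for g in F],0).astype(np.uint8); np.savez("top_avg.npz",**{**f,"img":img,"depth":D})
G=[robot.grab_frame("scene") for _ in range(8)];Ds=np.stack([g["depth"] for g in G]);Ds[Ds==0]=np.nan;Ds=np.nanmedian(Ds,0)
np.savez("scene_avg.npz",**{**G[0],"img":np.mean([g["img"] for g in G],0).astype(np.uint8),"depth":Ds})
P=cloud(f,D); Z=P[...,2]
w=Z[255:275,350:375];print("worktop z",np.nanmedian(w))
roi=np.zeros(Z.shape,bool);roi[160:216,325:378]=1
m=(roi&(Z>.045)&(Z<.085)).astype(np.uint8)
n,l,s,c=cv2.connectedComponentsWithStats(m);k=1+np.argmax(s[1:,4]);q=P[l==k]
print("lid px",s[k],"z",np.median(q[:,2]))
# colour mask for the lid's white top
hsv=cv2.cvtColor(img,cv2.COLOR_RGB2HSV)
for nm,mm in(("depth",l==k),):
    zt=np.median(q[:,2]); cs,_=cv2.findContours(mm.astype(np.uint8),cv2.RETR_EXTERNAL,cv2.CHAIN_APPROX_NONE)
    cn=max(cs,key=len).reshape(-1,2); W=on_plane(f,cn,zt)[:,:2]; r=cv2.minAreaRect((W*1000).astype(np.float32));print(nm,r)
    A=on_plane(f,np.argwhere(mm)[:,::-1],zt)[:,:2];C=np.cov(A.T);ev,V=np.linalg.eigh(C);print("mean",A.mean(0),"len",np.sqrt(12*ev),"yaw",np.degrees(np.arctan2(V[1,1],V[0,1])))
gray=img[160:216,325:378].astype(int);print("lid rgb",img[188,345],"worktop",img[265,365],"tray",img[240,335])
# microwave top
red=(img[...,0]>90)&(img[...,1]<60)&(Z>.2);cs,_=cv2.findContours(red.astype(np.uint8),cv2.RETR_EXTERNAL,cv2.CHAIN_APPROX_NONE);cn=max(cs,key=cv2.contourArea)
print("mw z",np.nanmedian(Z[red]));h=cv2.approxPolyDP(cn,6,True).reshape(-1,2);print(np.c_[h,on_plane(f,h,.275)[:,:2]])
for nm,px,z in(("coffee",(400,185),.13),("sugar",(420,198),.08),("shaker",(414,214),.09)):print(nm,on_plane(f,[px],z))
print("clear?",on_plane(f,[(365,265),(375,303),(413,225)],0))
E
```

```text
worktop z 0.0005098136005515785
lid px [331 168  41  39 775] z 0.06657103059297453
depth ((597.6671142578125, -45.31182098388672), (133.05992126464844, 66.65396118164062), 49.755558013916016)
mean [ 0.5977 -0.0452] len [0.0608 0.13  ] yaw 49.24003639585281
lid rgb [247 247 248] worktop [241 238 232] tray [206 204 209]
mw z 0.2756615076627672
[[214.      26.       1.0148   0.3501]
 [151.     123.       0.7448   0.5102]
 [158.     131.       0.7232   0.4903]
 [149.     128.       0.7312   0.5151]
 [145.     136.       0.7096   0.525 ]
 [285.     218.       0.4958   0.1483]
 [345.     118.       0.7622  -0.0068]
 [333.     109.       0.7862   0.0252]
 [336.      95.       0.8244   0.0174]]
coffee [[ 0.5998 -0.1874  0.13  ]]
sugar [[ 0.5642 -0.2632  0.08  ]]
shaker [[ 0.5131 -0.241   0.09  ]]
clear? [[ 0.3425 -0.1005  0.    ]
 [ 0.2163 -0.1347  0.    ]
 [ 0.4777 -0.2626  0.    ]]
```

Run:
```python
from h import *
t=dict(np.load("top_avg.npz"));s=dict(np.load("scene_avg.npz"))
a=cv2.resize(t["img"][202:262,290:350],None,fx=8,fy=8,interpolation=cv2.INTER_CUBIC)
b=cv2.resize(s["img"][208:278,315:380],(520,560),interpolation=cv2.INTER_CUBIC)
o=np.full((560,1000,3),0,np.uint8);o[:480,:480]=a;o[:560,480:]=b
o=cv2.resize(o,(800,448),interpolation=cv2.INTER_AREA);cv2.imwrite("pics/dr.png",o[...,::-1])
```

```text
(no output)
```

View pics/dr.png

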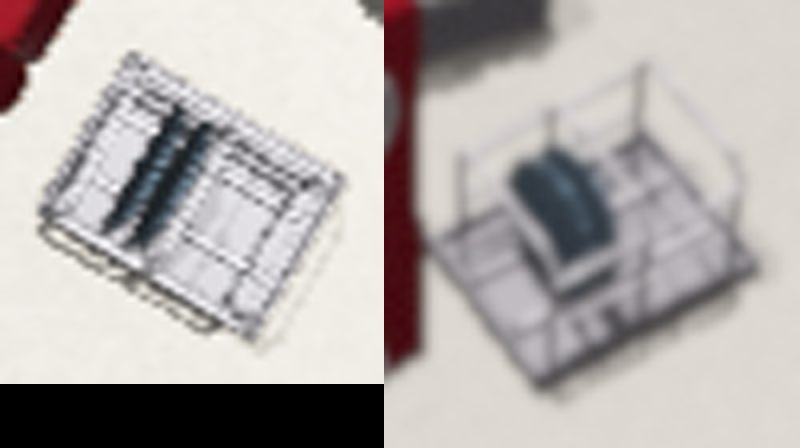

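The top half shows the tray corners at (132,55), (42,215), (250,340) and (343,180) in the picture. The scene half shows the hoops' upper corners at about (645,65), (740,155) and (462,155), with the right-hand bay free.

Run:
```python
from h import *
np.set_printoptions(precision=4,suppress=True)
t=dict(np.load("top_avg.npz"));s=dict(np.load("scene_avg.npz"))
T=lambda p:(np.array(p)+.5)/6.4-.5+[290,202]
S=lambda p:(np.array(p)-[384,0]+.5)/6.4-.5+[315,208]
tc=np.array([(132,55),(42,215),(250,340),(343,180)])
A=on_plane(t,T(tc),.014);print("top tray",A[:,:2],A.mean(0)[:2])
B=on_plane(s,S([(645,135),(428,245),(540,385),(757,266)]),.010);print("scene tray",B[:,:2],B.mean(0)[:2])
def yaw(q):return np.degrees(np.arctan2(*(q[0]-q[3])[1::-1])),np.degrees(np.arctan2(*(q[1]-q[2])[1::-1])),np.linalg.norm(q[0]-q[3]),np.linalg.norm(q[0]-q[1])
print(yaw(A),yaw(B))
for nm,g,r in(("top",t,(205,259,293,347)),("scene",s,(212,276,320,378))):
    P=cloud(g,g["depth"]);Z=P[...,2];m=np.zeros(Z.shape,bool);m[r[0]:r[1],r[2]:r[3]]=1
    i=g["img"].astype(int);sel=m&(Z>.008)&(Z<.022);q=P[sel];r_=cv2.minAreaRect((q[:,:2]*1000).astype(np.float32));print(nm,"tray depth",sel.sum(),r_,np.median(q[:,2]))
    sel=m&(Z>.07)&(Z<.1);q=P[sel];print(nm,"hoop pts",sel.sum(),q[:,:2].mean(0) if len(q) else 0,np.percentile(q[:,2],[50,90]))
    # colour (bluish grey / dark vs warm worktop)
    cm=(m&((i[...,0]-i[...,2]<3)|(i.sum(2)<560))&(Z<.2)&(Z>-.01)).astype(np.uint8);n,l,st,c=cv2.connectedComponentsWithStats(cm);k=1+np.argmax(st[1:,4])
    q=on_plane(g,np.argwhere(l==k)[:,::-1],.014)[:,:2];print(nm,"colour",cv2.minAreaRect((q*1000).astype(np.float32)))
# hoop top corners two views: right-end hoop outer corners
P=cloud(s,s["depth"])
for p in[(645,65),(740,155),(462,155),(548,110)]:
    print(p,on_plane(s,[S(p)],.086)[0],project(t,on_plane(s,[S(p)],.086)))
```

```text
top tray [[ 0.524   0.0848]
 [ 0.4406  0.1306]
 [ 0.3772  0.0223]
 [ 0.4602 -0.0253]] [0.4505 0.0531]
scene tray [[ 0.4632 -0.0231]
 [ 0.5284  0.0892]
 [ 0.4441  0.1352]
 [ 0.3813  0.025 ]] [0.4543 0.0566]
(np.float64(59.929305742878405), np.float64(59.64459092639641), np.float64(0.1272920224058943), np.float64(0.09509935774438603)) (np.float64(-30.42602133198126), np.float64(-28.576497969899574), np.float64(0.09506359223915495), np.float64(0.12986087824609513))
top tray depth 225 ((451.69818115234375, 51.89665222167969), (132.0177764892578, 97.94145202636719), 59.92070770263672) 0.013434145183405688
top hoop pts 258 [0.4557 0.0574] [0.0794 0.0887]
top colour ((447.39691162109375, 55.44415283203125), (132.777587890625, 108.00740051269531), 60.188602447509766)
scene tray depth 361 ((509.56781005859375, 47.109718322753906), (175.56430053710938, 202.14883422851562), 59.21650314331055) 0.012890474913677896
scene hoop pts 288 [0.4563 0.0647] [0.0776 0.0884]
scene colour ((471.0614929199219, 54.7447509765625), (180.94180297851562, 176.71170043945312), 46.6343879699707)
(645, 65) [ 0.4599 -0.0055  0.086 ] [[338.75   230.3633]]
(740, 155) [0.398  0.0236 0.086 ] [[329.2955 250.2028]]
(462, 155) [0.5122 0.0842 0.086 ] [[310.208  213.3154]]
(548, 110) [0.4887 0.0413 0.086 ] [[323.8686 220.9662]]
```

Measured results:

| Item | Centre | Yaw | Heights |
|---|---|---|---|
| Lid | (0.598, -0.045) | 49.5° | top at 66.5 mm |
| Drainer | (0.452, 0.053) | 60° | tray about 13.5 mm, hoops about 88 mm |

The heights agree with the text. Next I grip the tabs and lift.

```bash
cat >> h.py <<'E'
def q(phi):
    a=np.radians((phi+90)/2); return [0,np.cos(a),np.sin(a),0]
E
python3 - <<'E'
from h import *
from station import robot
np.set_printoptions(precision=3,suppress=True)
p=robot.get_ee_pos()
robot.servo_line([p[0],p[1],.40],speed=.2)
c=[.5977,-.0452]
robot.goto(c+[.40],q(-40.5)); print(robot.get_clock(),robot.get_joints())
robot.servo_line(c+[.12],speed=.2)
print("touch",robot.servo_line(c+[.038],speed=.06,guard=6)); print(robot.get_ee_pos(),robot.get_contact_force())
robot.command_gripper(.062);print(robot.get_grip_width(),robot.get_gripper_force())
robot.command_gripper(.055);print(robot.get_grip_width(),robot.get_gripper_force(),robot.get_contact_force())
robot.servo_line(c+[.053],speed=.03);print(robot.get_contact_force())
robot.servo_line(c+[.11],speed=.06);print(robot.get_contact_force(),robot.get_grip_width(),robot.get_clock())
f=robot.grab_frame("top");g=robot.grab_frame("scene")
o=np.vstack([cv2.resize(x["img"][150:280,290:430],None,fx=3,fy=3) for x in(f,)]+[]);o2=cv2.resize(g["img"][150:280,260:400],None,fx=2.8,fy=3)
cv2.imwrite("pics/lift.png",np.hstack([o,cv2.resize(o2,(380,390))])[...,::-1])
E
```

```text
4.5917 [-0.189  0.257  1.25   0.     1.634  0.516]
touch False
[ 0.598 -0.045  0.038] [ 0.906  0.115 -0.586]
0.0624978639061618 3.4884048253297806
0.0552649245044831 37.70604729652405 [-1.966  0.135  9.721]
[-0.154  0.338 -1.757]
[ 0.91   0.635 -2.739] 0.055389465047328376 10.0083
```

View pics/lift.png

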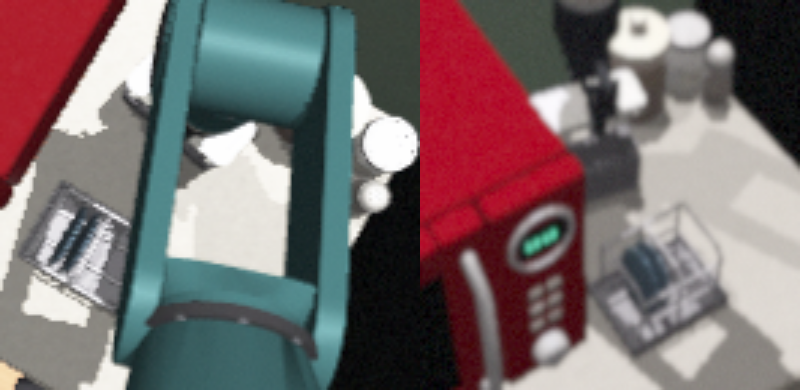

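The lid is up in the fingers and the dark box stays on the worktop (right half, about (610,160)). Next I carry the lid to the clear spot.

Run:
```python
from h import *
from station import robot
np.set_printoptions(precision=3,suppress=True)
c=[.5977,-.0452]; s=[.420,-.092]
for z in(.2,0): print(robot.ik(s+[z],q(-120)))
robot.servo_line(c+[.20],speed=.15)
robot.servo_line(s+[.20],q(-120),speed=.08);print(robot.get_clock(),robot.get_grip_width())
robot.servo_line(s+[.025],speed=.1)
print("touch",robot.servo_line(s+[-.003],speed=.02,guard=3),robot.get_ee_pos(),robot.get_contact_force(),robot.get_clock())
```

```text
[-0.377  0.148  1.898 -0.     1.095  1.718]
[-0.377  0.504  2.092 -0.     0.546  1.718]
13.3083 0.055508423655331096
touch True [ 0.42  -0.092  0.001] [0.382 0.482 6.12 ] 16.3
```

Run:
```python
from h import *
from station import robot
np.set_printoptions(precision=3,suppress=True)
s=[.420,-.092]
robot.command_gripper(.066);robot.command_gripper(.082);print(robot.get_gripper_force())
robot.servo_line(s+[.16],speed=.15)
# step aside so the top camera sees the lid
j=list(robot.get_joints()); robot.goto([.56,-.03,.25],q(-120)); print(robot.get_clock())
F=[robot.grab_frame("top") for _ in range(4)];f=F[0];img=np.mean([x["img"] for x in F],0).astype(np.uint8)
D=np.stack([x["depth"] for x in F]);D[D==0]=np.nan;D=np.nanmedian(D,0)
np.savez("top2.npz",**{**f,"img":img,"depth":D})
G=[robot.grab_frame("scene") for _ in range(3)];D2=np.median([x["depth"] for x in G],0);np.savez("scene2.npz",**{**G[0],"img":np.mean([x["img"] for x in G],0).astype(np.uint8),"depth":D2})
for nm,g,D in(("top",f,D),("scene",G[0],D2)):
    P=cloud(g,D);sel=(P[...,2]>.018)&(P[...,2]<.04)&(abs(P[...,0]-.42)<.1)&(abs(P[...,1]+.092)<.1);n,l,st,_=cv2.connectedComponentsWithStats(sel.astype(np.uint8));k=1+np.argmax(st[1:,4]);Q=P[l==k]
    print(nm,len(Q),np.median(Q[:,2]),np.percentile(Q[:,2],[5,95]),cv2.minAreaRect((Q[:,:2]*1000).astype(np.float32)))
a=cv2.resize(img[170:310,290:430],None,fx=2.8,fy=2.8);b=cv2.resize(G[0]["img"][150:290,290:430],None,fx=2.8,fy=2.8)
cv2.imwrite("pics/laid.png",np.hstack([a,b])[...,::-1])
```

```text
0.0
18.8333
top 717 0.028529359784028596 [0.024 0.031] ((421.0541687011719, -94.31428527832031), (63.67362594604492, 133.1416473388672), 60.708988189697266)
scene 615 0.028134166775286795 [0.022 0.03 ] ((423.6514587402344, -91.58204650878906), (65.81331634521484, 133.77542114257812), 60.59767150878906)
```

View pics/laid.png

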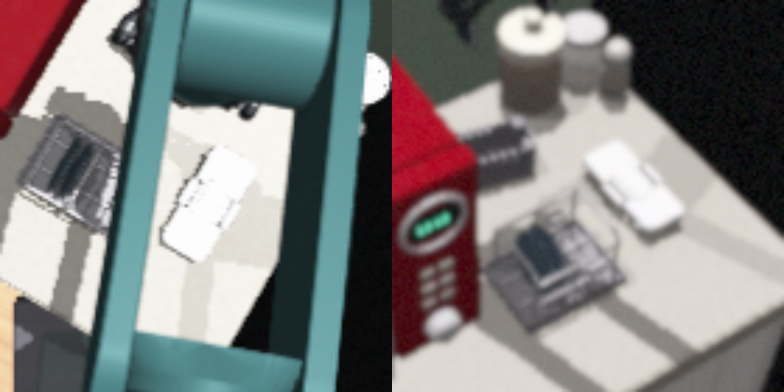

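The lid lies flat at (0.421,-0.093), yaw -29.4°, top at 28 mm, and the open box has not moved. Next I pinch the studs at the far end lightly.

Run:
```python
from h import *
from station import robot
np.set_printoptions(precision=3,suppress=True)
s=[.4645,-.1175]
robot.goto(s+[.13],q(-119.4)); robot.servo_line(s+[.04],speed=.12)
print("touch",robot.servo_line(s+[-.001],speed=.04,guard=5),robot.get_ee_pos())
w=.067
robot.command_gripper(w)
while w>.058:
    F=robot.get_gripper_force(); print(round(w,4),round(robot.get_grip_width(),4),round(F,1))
    if F>=8: break
    w-=.0004; robot.command_gripper(w)
print(robot.get_contact_force(),robot.get_clock())
```

```text
touch False [ 0.465 -0.118 -0.001]
0.067 0.0668 0.0
0.0666 0.0664 0.0
0.0662 0.0664 0.0
0.0658 0.0658 0.0
0.0654 0.0653 0.0
0.065 0.0647 0.0
0.0646 0.0647 0.4
0.0642 0.0641 0.6
0.0638 0.0637 0.6
0.0634 0.0634 1.5
0.063 0.0633 3.5
0.0626 0.0626 6.2
0.0622 0.0622 9.4
[-1.404 -2.13   5.853] 24.9
```

Run:
```python
from h import *
from station import robot
np.set_printoptions(precision=3,suppress=True)
s=[.4645,-.1175]
for z in(.02,.07,.14,.225):
    robot.servo_line(s+[z],speed=.05); print(z,round(robot.get_grip_width(),4),round(robot.get_gripper_force(),1),robot.get_contact_force(),robot.get_torque())
robot.hold(.3)
f=robot.grab_frame("scene");t=robot.grab_frame("top");print(robot.get_clock())
a=cv2.resize(f["img"][110:280,290:450],None,fx=2.8,fy=2.8);b=cv2.resize(t["img"][150:320,310:430],None,fx=2.8,fy=2.8)
cv2.imwrite("pics/hang.png",np.hstack([a,b])[...,::-1])
```

```text
0.02 0.0622 9.5 [ 0.456  0.012 -1.302] [-0.02  -0.117  0.01 ]
0.07 0.0623 9.5 [ 2.438 -0.995  0.47 ] [-0.112 -0.245 -0.028]
0.14 0.0625 9.3 [ 0.143 -0.707 -1.987] [ 0.038 -0.064  0.012]
0.225 0.0626 9.3 [ 0.325 -0.449 -2.032] [-0.014 -0.029 -0.023]
30.4167
```

View pics/hang.png

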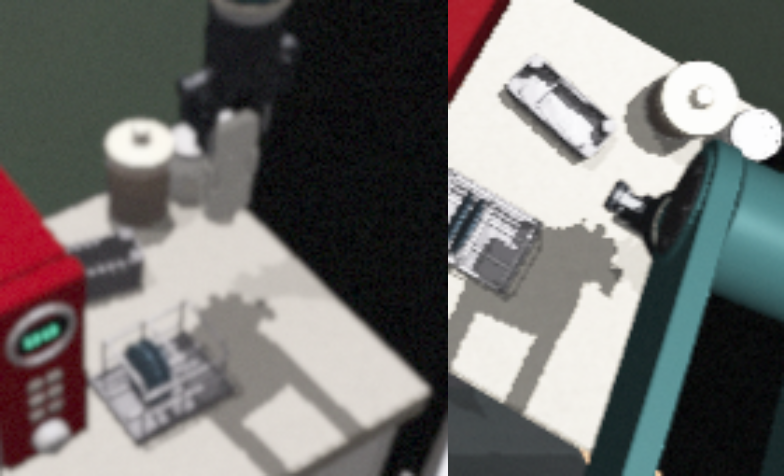

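The lid hangs on end from the gripper (left half, about (232,165)), clear of everything. I'll measure its tilt from depth.

```bash
cat > hang.py <<'E'
from h import *
from station import robot
np.set_printoptions(precision=4,suppress=True)
def hang(zmin,zmax,us,n=4):
    p=robot.get_ee_pos();R=[robot.grab_frame("scene") for _ in range(n)];g=R[0];P=cloud(g,np.median([x["depth"] for x in R],0))
    img=np.mean([x["img"] for x in R],0)
    a=np.array([np.cos(us),np.sin(us)]);b=np.array([-a[1],a[0]])   # a: closing dir, b: thickness dir
    d=P[...,:2]-p[:2];A=d@a;B=d@b;Z=P[...,2]
    m=(abs(A)<.036)&(abs(B)<.045)&(Z>zmin)&(Z<zmax)
    for lo in np.arange(zmin,zmax,.02):
        k=m&(Z>=lo)&(Z<lo+.02)
        if k.sum()>3: print("z %.2f n %d thick %s width %s"%(lo,k.sum(),np.percentile(B[k],[5,50,95])*1e3,np.percentile(A[k],[5,95])*1e3))
E
python3 - <<'E'
from hang import *
print(robot.get_ee_pos()); hang(.10,.28,np.radians(60.6))
E
```

```text
[ 0.4645 -0.1175  0.225 ]
z 0.12 n 38 thick [ 4.633   9.9881 11.1196] width [-20.2173  29.8487]
z 0.14 n 82 thick [-3.295   9.4767 10.4095] width [-21.7956  31.1429]
z 0.16 n 82 thick [-3.7601  9.0954 10.3447] width [-23.2474  30.5025]
z 0.18 n 93 thick [ 1.3742  8.4945 10.2058] width [-25.7803  34.6222]
z 0.20 n 99 thick [-4.0294  7.8337  9.5527] width [-24.5132  34.0404]
z 0.22 n 89 thick [5.464  7.3673 8.8379] width [-29.7482  29.16  ]
z 0.24 n 135 thick [-13.6062   6.3991   8.7162] width [-30.8823  27.2111]
z 0.26 n 63 thick [-9.0719  0.8705 10.4842] width [-34.0204  32.3056]
```

The lid hangs within about 2° of vertical with its top facing -u. I move it over the empty bay.

Run:
```python
from hang import *
s=[.437,.027]
robot.servo_line([.4645,-.1175,.245],speed=.06)
robot.servo_line(s+[.245],q(-30),speed=.045); robot.hold(.5)
print(robot.get_ee_pos(),robot.get_grip_width(),robot.get_gripper_force(),robot.get_clock())
robot.servo_line(s+[.205],speed=.05); robot.hold(.3)
hang(.09,.25,np.radians(-30))
f=robot.grab_frame("scene");t=robot.grab_frame("top")
a=cv2.resize(f["img"][150:280,290:400],None,fx=4,fy=4);b=cv2.resize(t["img"][190:320,280:370],None,fx=4,fy=4)
cv2.imwrite("pics/over.png",np.hstack([a,b])[...,::-1])
```

```text
[0.437 0.027 0.245] 0.06210309058568114 9.346565008163452 35.0167
z 0.11 n 86 thick [-6.8561  2.4321 14.5274] width [-27.7559  22.7496]
z 0.13 n 87 thick [-7.3829  3.2489 15.8873] width [-27.7578  23.1014]
z 0.15 n 57 thick [-7.9677  2.7136 16.1952] width [-31.5665  20.2994]
z 0.17 n 113 thick [-5.9559  3.8178 17.45  ] width [-32.0543  25.2553]
z 0.19 n 57 thick [-5.5223  2.2104 18.5886] width [-29.5091  23.8052]
z 0.21 n 68 thick [ 3.7658  9.6842 19.2127] width [-35.255  34.279]
z 0.23 n 150 thick [-6.3284  5.3751 16.6094] width [-32.4969  33.6966]
```

View pics/over.png

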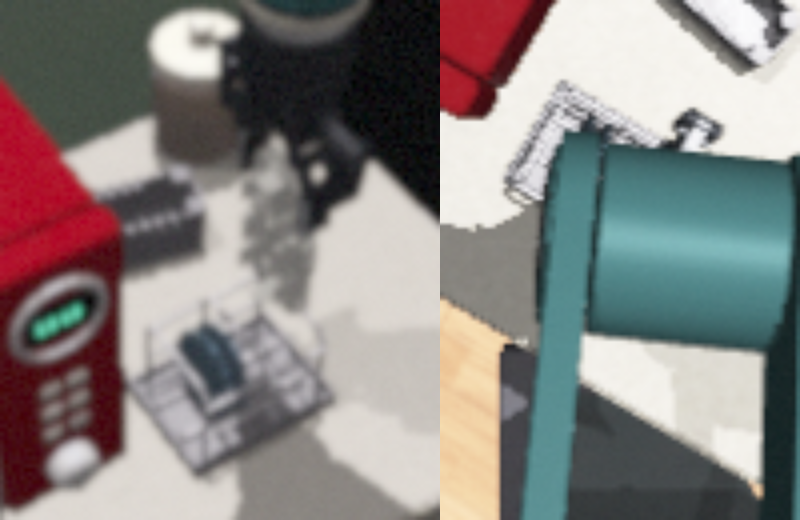

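The lid hangs over the right-hand bay, clear of the hoops. Its foot is about 4.5 mm towards the top-face side (about 2.2° of tilt). I'll lower it allowing for that, touch down, then shift the grip to bring it upright.

Run:
```python
from hang import *
ex=np.array([.5,.866]);C=np.array([.452,.053])
P=lambda x,z:[*(C+x*ex),z]
robot.servo_line(P(-.0265,.205),speed=.03)
robot.servo_line(P(-.0265,.125),speed=.05); robot.hold(.3);print(robot.get_contact_force())
print("touch",robot.servo_line(P(-.0265,.100),speed=.012,guard=3)); p=robot.get_ee_pos();print(p,robot.get_contact_force(),robot.get_gripper_force(),robot.get_clock())
robot.hold(.2);print(robot.get_contact_force())
hang(.05,.16,np.radians(-30))
```

```text
[-0.6679  0.9057 -1.4894]
touch True
[0.4387 0.0301 0.1091] [-0.1832  0.8869  5.5527] 9.522065073251724 40.1667
[-0.809   0.7478  5.7934]
z 0.05 n 91 thick [-6.4714 39.3791 42.1461] width [-29.8836  27.0452]
z 0.07 n 165 thick [-8.1001 16.3571 39.598 ] width [-31.7392  26.5728]
z 0.09 n 63 thick [-5.6296  3.3092 18.4671] width [-31.2703  25.0987]
z 0.11 n 48 thick [ 3.6442 10.2641 18.8167] width [-33.2085  33.6111]
z 0.13 n 125 thick [-5.5452  5.9499 17.3517] width [-32.6493  33.7183]
z 0.15 n 14 thick [-3.5003  5.5771 12.1787] width [-31.7395  35.0165]
```

Run:
```python
from hang import *
ex=np.array([.5,.866]);C=np.array([.452,.053])
p=robot.get_ee_pos()
q_=p[:2]-.0055*ex
robot.servo_line([*q_,p[2]],speed=.01);robot.hold(.2)
F=robot.get_contact_force();print(F,"along x",F[:2]@ex,robot.get_gripper_force(),robot.get_torque())
g=robot.grab_frame("scene");cl=[cloud(x) for x in [robot.grab_frame("scene") for _ in range(6)]];P=np.nanmedian(cl,0)
yx=np.array([-.866,.5]);d=P[...,:2]-C;X=d@ex;Y=d@yx;Z=P[...,2]
m=(abs(Y)<.024)&(X>-.045)&(X<.004)
for lo in np.arange(.03,.13,.01):
    k=m&(Z>=lo)&(Z<lo+.01)
    if k.sum(): print(round(lo,2),k.sum(),np.percentile(X[k],[5,50,90])*1e3)
print(robot.get_clock())
```

```text
[-1.6986  1.4312  5.1054] along x 0.3900878300202501 9.544988125562668 [ 0.0723 -0.0085 -0.0032]
0.03 22 [-34.7399 -32.4261 -16.0683]
0.04 21 [-34.6719 -25.8662 -14.4408]
0.05 15 [-35.1982 -27.074  -19.1019]
0.06 19 [-35.2988 -22.5077 -11.4568]
0.07 31 [-35.6045 -22.9802 -11.625 ]
0.08 44 [-35.4536 -16.7681   3.2023]
0.09 31 [-36.1701 -24.5739 -13.0186]
0.1 21 [-35.8985 -27.0768 -12.439 ]
0.11 18 [-35.4568 -18.2957 -13.0159]
0.12 17 [-26.5373 -20.53   -12.2045]
41.7917
```

Run:
```python
from hang import *
ex=np.array([.5,.866]);C=np.array([.452,.053]);yx=np.array([-.866,.5])
def prof():
    P=np.nanmedian([cloud(robot.grab_frame("scene")) for _ in range(4)],0);d=P[...,:2]-C;X=d@ex;Y=d@yx;Z=P[...,2]
    m=(abs(Y)<.024)&(X>-.05)&(X<.004)
    print([(round(lo,2),*(np.percentile(X[m&(Z>=lo)&(Z<lo+.015)],[5,90])*1e3).round(1)) for lo in(.05,.065,.095,.11)])
for w in(.0628,.0634,.064): robot.command_gripper(w)
print(robot.get_contact_force(),robot.get_gripper_force());prof()
robot.command_gripper(.066);robot.command_gripper(.072);robot.hold(.3);print(robot.get_contact_force(),robot.get_gripper_force());prof();print(robot.get_clock())
f=robot.grab_frame("scene");cv2.imwrite("pics/rel.png",cv2.resize(f["img"][150:280,290:400],None,fx=4,fy=4)[...,::-1])
```

```text
[ 0.7462  0.0463 -0.5983] 0.12405535206198692
[(0.05, np.float64(-35.8), np.float64(-16.4)), (0.07, np.float64(-35.2), np.float64(-11.5)), (0.1, np.float64(-36.1), np.float64(-18.1)), (0.11, np.float64(-35.3), np.float64(-12.7))]
[ 0.5025 -0.1757 -0.2172] 0.0
[(0.05, np.float64(-34.6), np.float64(-17.6)), (0.07, np.float64(-34.7), np.float64(-10.9)), (0.1, np.float64(-34.8), np.float64(-13.6)), (0.11, np.float64(-29.7), np.float64(-11.3))]
43.5917
```

View pics/rel.png

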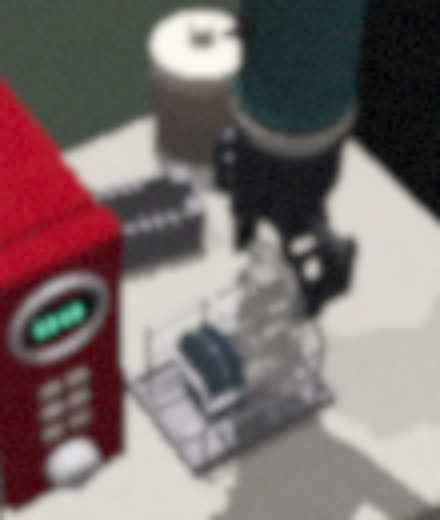

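The lid stands upright in the bay with the fingers free of it, so I withdraw and check.

Run:
```python
from hang import *
ex=np.array([.5,.866]);C=np.array([.452,.053]);yx=np.array([-.866,.5])
robot.command_gripper(.080)
p=robot.get_ee_pos();robot.servo_line([p[0],p[1],.30],speed=.06)
robot.goto([.45,-.15,.34],q(-30));robot.hold(.5)
P=np.nanmedian([cloud(robot.grab_frame("scene")) for _ in range(4)],0);d=P[...,:2]-C;X=d@ex;Y=d@yx;Z=P[...,2]
m=(abs(Y)<.035)&(X>-.05)&(X<.004)&(Z>.03)
for lo in(.05,.065,.095,.11,.125):
    k=m&(Z>=lo)&(Z<lo+.015);print(lo,k.sum(),(np.percentile(X[k],[5,90])*1e3).round(1),(np.percentile(Y[k],[5,95])*1e3).round(1))
print("top z",np.percentile(Z[m],99),robot.get_clock())
f=robot.grab_frame("scene");t=robot.grab_frame("top")
cv2.imwrite("pics/end.png",np.hstack([cv2.resize(f["img"][150:280,290:400],None,fx=4,fy=4),cv2.resize(t["img"][160:290,290:380],None,fx=4,fy=4)])[...,::-1])
```

```text
0.05 27 [-35.5 -20.6] [-24.7  31.9]
0.065 54 [-34.7 -12.2] [-18.6  32.9]
0.095 41 [-35.  -16.2] [-21.7  29. ]
0.11 46 [-34.4 -11.6] [-24.  28.]
0.125 66 [-35.4 -14. ] [-25.2  29.5]
top z 0.14548709135558843 48.675
```

View pics/end.png

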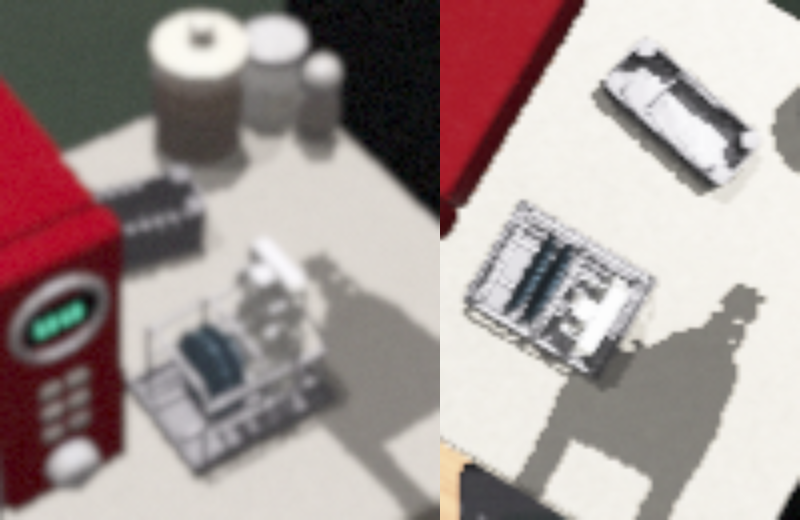

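The lid stands upright in the empty bay (left (270,300), right (600,310)), with its top at about 145 mm and vertical faces. The box and jars have not moved and the robot is clear.

```bash
python3 -c "
from station import robot
print(robot.finish_job())"
```

```text
the job is handed in; nothing more can be done
None
```

The job is handed in at about 49 s: the lid came off, was laid flat and let go, was taken again by its end studs, and now stands upright on its end in the empty bay, with the open box and the jars by it where they were.

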